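# Put the router's tool holders into their colour-coded cups

### The arm

A 6-joint arm with a two-finger parallel gripper is mounted at the origin on the work surface. World frame = base frame: x ahead of the robot, y to its left, z up, the work surface at z = 0. Lengths are in m, angles in rad, forces in N, time in s.
With the tool pointing down it reaches from about 0.3 to 0.85 m from the base axis. Payload 5.4 kg.
Tool frame: the origin (TCP) lies midway between the tips of the shut fingers; the grasp point (between the pads) lies 19 mm behind it (r.grasp_offset is the distance from the TCP to the grasp point, in m); z points along the fingers, y is the line along which they close (so a half turn about z gives the same grasp; the last joint's range is limited). The gripper opens to 85 mm and grips with 20 to 120 N. Pads are 22 mm wide; open, the fingers measure 114 mm over their backs; the gripper's body (76 mm by 85 mm) begins 54 mm behind the grasp point. The pads swing forward as they close: fully open they stand 13 mm farther back than shut.
Start: joints at [-1.362, 0.158, 1.597, -0, 1.386, -0.21], TCP at [0.234, -0.525, 0.231] pointing down, gripper open.
Joint ranges: [-2.91, 2.91], [-0.94, 2.29], [0.18, 2.7], [-1.29, 4.43], [0.17, 2.64], [-3, 3]. Speed limits (rad/s): [2.57, 2.57, 3.14, 3.14, 3.14, 3.14].

### API

Orientations are given as a unit quaternion [x, y, z, w].
In Python, from rig import r gives the robot as it stands.
- The arm moves only by the shell command python3 -m jog 'ROWS' [OPENING] [FORCE]. ROWS is a JSON object of lists of equal length, an entry for each row: "dp": the shift along the tool's x, y, z in cm, a list of three; "spin": the turn about the tool's z in rad. A call has 1 to 5 rows; each row is the pose to reach, as a shift and turn from the pose commanded when the call began, along the tool's axes at that moment; what a row does not reach only later rows make up. A row lasts 1/10 s, in which the tool goes at most 50 mm and 8.59 degrees, less where a joint would pass 70% of its speed; a pose out of reach is approached as far as the arm can. A call with a gripper value outside its range is refused whole. OPENING is the finger opening in cm, from 0 to 8.54, set as the call begins (- or left out, the last holds). The fingers move at their own pace and stop on an object; FORCE is the grip in N (left out, the last holds). Time passes only in rows, so rows that repeat a pose let the fingers close. It gives the time, the measured TCP pose, the force, the opening and the grip force at its end, in the units of the state.
- r.observe(): the state, without advancing time (a new reading comes with each control period).
- r.snapshot(name): name is "side" or "top" or "wrist"; returns (picture, depth): 480x640x3 uint8, blue, green, red; 480x640 float32, m along the optical axis (not along the pixel's ray), 0 where there is no reading.
- r.camera_params(name): a dict with "fov_y" (degrees; the focal length in pixels is half the picture's height over the tangent of half this angle, whatever the lens; pixels are square), "cx", "cy" (the principal point, pixels), "origin" and "orientation" of the camera in the world. Camera axes: x right, y down, z forward; pixel columns grow to the right and rows downward; lengths in m; the calibration is good to about 2 mm. A picture is of the moment at which its call begins: read the wrist's pose just before it. camera_params takes no time and is no camera call; for the wrist camera it gives the pose at the moment of the call.
- r.job_done(): hands the job in; it is judged then, once.
The state is a dict: "clock": time; "joints": joint angles; "qvel": joint speeds; "tau": joint torques, N m; "tcp_pos": TCP position; "ee_rot": TCP orientation; "wrist_force": force on the tool from outside, world axes, zero at the start; "torque": the same for the moment, N m; "opening": finger opening in m; "finger_force": force on a finger pad.
Only numpy, scipy, OpenCV 4.12 (cv2) and the standard library are available. Lean on these libraries where they do the work, as an engineer would, in place of code of your own. Each camera call takes 0.05 s, during which the arm holds its last target. There are 200 camera calls.

### The job

Sort the spindle tool holders beside the milling machine: stand each of the four loose ones (red, yellow, blue and green ring) upright in the cup of its own colour, its shank down on the cup's floor. Lower them in gently, do not drop them, and leave the white holder standing where it is.

Things in the scene. Friction and masses are not known exactly. Their poses are not given: they have to be found in the camera images.
- holder_red: Loose tool holder with a red ring and a straight steel cutter, upright on the bench, round, 105 mm tall, about 0.55 kg. Origin: centre of underside, z up. Diameters by height: shank 36 to 38 mm up to 25; flange 50 from 25; red ring 62 from 34 to 43; steel grip part 42 from 43 to 83, its top edge red (take it here, any yaw); cutter up to 18 from 83 to 105.
- holder_yellow: Loose tool holder with a yellow ring and a brass-coloured round-nosed cutter, upright on the bench, round, 105 mm tall, about 0.55 kg. Origin: centre of underside, z up. Diameters by height: shank 36 to 38 mm up to 25; flange 50 from 25; yellow ring 62 from 34 to 43; steel grip part 42 from 43 to 83, its top edge yellow (take it here, any yaw); cutter up to 18 from 83 to 105.
- holder_blue: Loose tool holder with a blue ring and a bright pointed V cutter, upright on the bench, round, 105 mm tall, about 0.55 kg. Origin: centre of underside, z up. Diameters by height: shank 36 to 38 mm up to 25; flange 50 from 25; blue ring 62 from 34 to 43; steel grip part 42 from 43 to 83, its top edge blue (take it here, any yaw); cutter up to 18 from 83 to 105.
- holder_green: Loose tool holder with a green ring and a thin dark drill, upright on the bench, round, 105 mm tall, about 0.55 kg. Origin: centre of underside, z up. Diameters by height: shank 36 to 38 mm up to 25; flange 50 from 25; green ring 62 from 34 to 43; steel grip part 42 from 43 to 83, its top edge green (take it here, any yaw); cutter up to 18 from 83 to 105.
- cup_red: Red shallow round plastic cup, fixed to the bench, open on top: outer diameter 72 mm, inner diameter 64 mm, 16 mm high, floor 4 mm thick. Origin: centre of its underside, on the work surface; z up. A holder's shank stands on the cup's floor, its flange stays clear above the rim.
- cup_yellow: Yellow shallow round plastic cup, fixed to the bench, open on top: outer diameter 72 mm, inner diameter 64 mm, 16 mm high, floor 4 mm thick. Origin: centre of its underside, on the work surface; z up. A holder's shank stands on the cup's floor, its flange stays clear above the rim.
- cup_blue: Blue shallow round plastic cup, fixed to the bench, open on top: outer diameter 72 mm, inner diameter 64 mm, 16 mm high, floor 4 mm thick. Origin: centre of its underside, on the work surface; z up. A holder's shank stands on the cup's floor, its flange stays clear above the rim.
- cup_green: Green shallow round plastic cup, fixed to the bench, open on top: outer diameter 72 mm, inner diameter 64 mm, 16 mm high, floor 4 mm thick. Origin: centre of its underside, on the work surface; z up. A holder's shank stands on the cup's floor, its flange stays clear above the rim.
- holder_white: Bystander: a tool holder of the same size and shape with a white ring, already standing in its own fixed white cup (same cup as the others). To be left alone. Origin: centre of its underside, 4 mm above the work surface.
Not all that is in view belongs to the job. What is meant by the cup_red is not black, and is the larger of those in its own colour.

How it is judged:
At the end, for the whole second after the job is handed in: Each coloured holder stands at rest in its own colour's cup: underside 1 to 9 mm above the cup's underside, axis within 18 mm of the cup's centre and 0.1 rad of upright. The white holder is upright within 20 mm of its start (horizontal distance between holder_red and cup_red below 0.018 m and z of holder_red in the frame of cup_red between 0.001 and 0.009 m and angle between each of holder_red, holder_yellow, holder_blue, holder_green, holder_white's own z axis and vertical below 0.1 rad and linear speed of each of holder_red, holder_yellow, holder_blue, holder_green below 0.02 m/s and angular speed of each of holder_red, holder_yellow, holder_blue, holder_green below 0.2 rad/s and horizontal distance between holder_yellow and cup_yellow below 0.018 m and z of holder_yellow in the frame of cup_yellow between 0.001 and 0.009 m and horizontal distance between holder_blue and cup_blue below 0.018 m and z of holder_blue in the frame of cup_blue between 0.001 and 0.009 m and horizontal distance between holder_green and cup_green below 0.018 m and z of holder_green in the frame of cup_green between 0.001 and 0.009 m and distance of holder_white from where it was at the start of the episode below 0.02 m); the robot touches nothing.
It fails at once if a holder is dropped or rammed into its cup: faster than 0.5 m/s in the last 26 mm above the cup's floor ((horizontal distance between holder_red and cup_red below 0.03 m and z of holder_red in the frame of cup_red below 0.03 m and linear speed of holder_red above 0.5 m/s) or (horizontal distance between holder_yellow and cup_yellow below 0.03 m and z of holder_yellow in the frame of cup_yellow below 0.03 m and linear speed of holder_yellow above 0.5 m/s) or (horizontal distance between holder_blue and cup_blue below 0.03 m and z of holder_blue in the frame of cup_blue below 0.03 m and linear speed of holder_blue above 0.5 m/s) or (horizontal distance between holder_green and cup_green below 0.03 m and z of holder_green in the frame of cup_green below 0.03 m and linear speed of holder_green above 0.5 m/s)).
It fails at once if the white holder is shifted by more than 20 mm or knocked over (distance of holder_white from where it was at the start of the episode above 0.02 m or angle between holder_white's own z axis and vertical above 0.3 rad).
It also fails if it takes over 115 s, if anything falls off the work surface, if the arm or the gripper's body presses on something with over 40 N, if the wrist force passes 120 N, or if a joint passes its speed limit or range.

## Working session

There is one attempt and no reset: what is moved stays moved. The work goes in short steps, Python scripts to look and compute and a shell command to move; the robot and the scene stay as the last step left them, time stands still between calls to the robot, and variables do not carry over. Pictures are saved under pics/ and viewed, at most 14 in all, crops included, and the job is handed in when it is done.

```bash
ls; mkdir -p pics; python3 - <<'E'
from rig import r
import cv2
for n in("top","side"):
    p,d=r.snapshot(n); cv2.imwrite(f"pics/{n}0.png",p); import numpy as np; np.save(f"{n}0.npy",d); print(n,r.camera_params(n))
print(r.observe())
E
```

```text
pics
top {'fov_y': 44.46469452950937, 'cx': 313.8178316450872, 'cy': 240.97401876592454, 'origin': array([0.38811876, 0.00448726, 1.19844616]), 'orientation': array([ 0.70538698, -0.70406034,  0.05836813, -0.05763162])}
side {'fov_y': 47.57502009533627, 'cx': 323.9064148353063, 'cy': 243.29387550902607, 'origin': array([0.36759455, 0.84831549, 1.07057077]), 'orientation': array([-0.12762235,  0.92791759, -0.34750261,  0.04385672])}
{'clock': 0.1, 'joints': array([-1.36211646e+00,  1.59039520e-01,  1.59808818e+00,  9.97686693e-06,
        1.38618749e+00, -2.10105187e-01]), 'qvel': array([ 0.00236644, -0.002098  , -0.00039818,  0.00135547,  0.00123027,
       -0.00100206]), 'tau': array([ 6.52370618e-04, -3.96993577e+01, -3.32335782e+01, -1.32829741e-04,
        4.25585327e-03, -6.98944348e-06]), 'tcp_pos': array([ 0.23369249, -0.52478805,  0.23039437]), 'ee_rot': array([ 9.78157197e-01,  2.07864755e-01,  5.51667316e-06, -8.61266134e-04]), 'wrist_force': array([ 0.62344098,  0.60781207, -0.40152454]), 'torque': array([ 0.00459632, -0.00167958, -0.02132283]), 'finger_force': 0.0, 'opening': 0.08531640982869337}
```

View pics/top0.png

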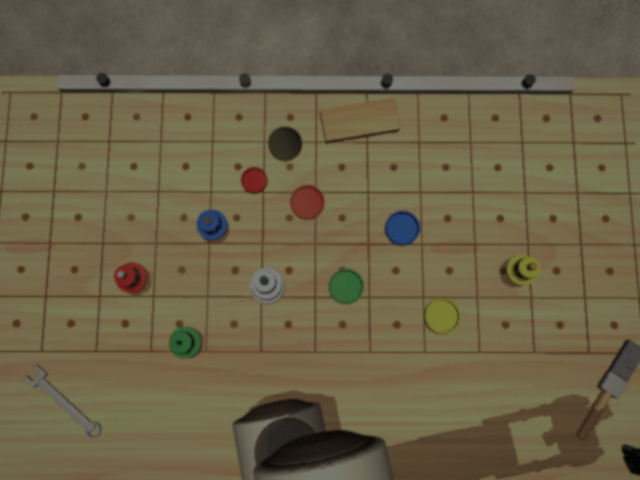

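View pics/side0.png

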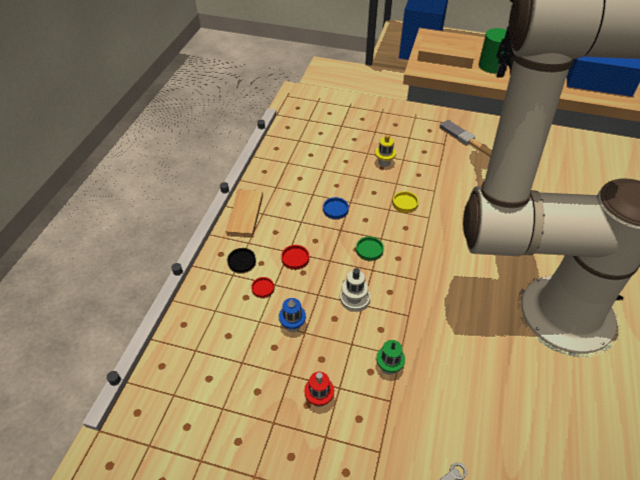

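The top view shows the holders at red (131,278), blue (212,225), green (185,343), yellow (523,270) and white (267,285). The cups are at red (307,202, the larger one), blue (402,228), green (346,286) and yellow (441,316). The decoys are a small red cup at (254,180) and a black one at (285,143). The side view agrees.

```bash
cat > m.py <<'E'
import cv2, numpy as np
from scipy.spatial.transform import Rotation as R
HUE={'red':[(0,8),(172,180)],'yellow':[(24,34)],'green':[(50,85)],'blue':[(100,130)]}
def cloud(c,d):
    f=240/np.tan(np.radians(c['fov_y']/2)); v,u=np.mgrid[:480,:640]
    P=np.dstack([(u-c['cx'])/f*d,(v-c['cy'])/f*d,d])
    return P@R.from_quat(c['orientation']).as_matrix().T+c['origin']
def find(img,d,c):
    P=cloud(c,d); h=cv2.cvtColor(img,cv2.COLOR_BGR2HSV); out=[]
    for n,rs in HUE.items():
        m=np.zeros((480,640),np.uint8)
        for a,b in rs: m|=cv2.inRange(h,(a,130,50),(b,255,255))
        k,L,s,ct=cv2.connectedComponentsWithStats(m)
        for i in range(1,k):
            if s[i,4]<150: continue
            q=P[(L==i)&(d>0)]; z=q[:,2]
            if np.median(z)>.12 or np.median(z)<-.01 or np.linalg.norm(np.median(q[:,:2],0))>.9: continue
            hold=np.percentile(z,95)>.03
            s2=q[(z>.03)&(z<.05)] if hold else q[z>-.005]
            (x,y),rr=cv2.minEnclosingCircle(s2[:,:2].astype(np.float32))
            out.append((n,'holder' if hold else 'cup',np.round([x,y,rr,np.percentile(z,2),np.percentile(z,98)],3),ct[i].round()))
    return out
E
python3 - <<'E'
from rig import r
import cv2,numpy as np
from m import *
for n in("top","side"):
    print(n)
    for o in find(cv2.imread(f"pics/{n}0.png"),np.load(f"{n}0.npy"),r.camera_params(n)): print(*o)
E
```

```text
top
red cup [ 0.715  0.13   0.028 -0.002  0.014] [254. 180.]
red cup [ 0.668  0.019  0.036 -0.001  0.018] [307. 201.]
red holder [0.506 0.364 0.03  0.037 0.086] [131. 277.]
yellow holder [ 0.524 -0.408  0.031  0.018  0.089] [523. 269.]
yellow cup [ 0.435 -0.256  0.038 -0.001  0.018] [442. 316.]
green holder [0.379 0.255 0.027 0.039 0.086] [181. 345.]
blue holder [0.613 0.208 0.029 0.038 0.086] [212. 225.]
blue cup [ 0.613 -0.178  0.035 -0.002  0.017] [402. 228.]
side
red cup [ 0.669  0.017  0.042 -0.001  0.018] [295. 256.]
red cup [ 0.718  0.131  0.034 -0.002  0.014] [262. 287.]
red holder [0.504 0.368 0.031 0.036 0.086] [319. 389.]
yellow cup [ 0.432 -0.261  0.046 -0.002  0.017] [405. 201.]
green cup [ 0.491 -0.058  0.04  -0.002  0.017] [369. 248.]
green holder [0.378 0.257 0.031 0.038 0.086] [391. 356.]
blue cup [ 0.609 -0.176  0.039 -0.002  0.018] [335. 208.]
blue holder [0.612 0.212 0.031 0.037 0.086] [292. 314.]
```

```bash
python3 -m jog '{"dp":[[3,0,0],[7.5,0,0],[12,0.5,0],[16.5,1,0],[20,1,0]],"spin":[0.08,0.2,0.3,0.4,0.418]}' 8.5 50
```

```text
clock: 0.6
tcp_pos: [0.4227, -0.4518, 0.2307]
ee_rot: [1.0, -0.0, -0.0, -0.0]
wrist_force: [-0.3, -0.3, -0.3]
opening: 0.0849
finger_force: 0.0
```

```bash
python3 - <<'E'
from rig import r
import numpy as np
from m import *
p,d=r.snapshot("top"); P=cloud(r.camera_params("top"),d)
print(P[316,441],P[286,346],P[284,267])
o=r.observe(); print(o['tcp_pos'],o['ee_rot'],o['opening'],r.grasp_offset)
for n in("top","wrist"):
    c=r.camera_params(n); p,d=r.snapshot(n)
    for q in find(p,d,c): print(n,*q)
h=cv2.cvtColor(p,cv2.COLOR_BGR2HSV)
E
```

```text
[ 0.43304778 -0.25415787  0.00206627] [ 4.93595532e-01 -6.24925683e-02  2.25968183e-04] [0.4896192  0.09221932 0.08534984]
[ 0.42656106 -0.44907208  0.23061823] [ 0.99999645  0.00179162  0.00147932 -0.00130558] 0.08502423012375455 0.0187
top red cup [ 0.715  0.129  0.028 -0.002  0.013] [254. 180.]
top red cup [ 0.668  0.018  0.035 -0.002  0.018] [307. 201.]
top red holder [0.507 0.365 0.03  0.037 0.086] [131. 277.]
top yellow holder [ 0.523 -0.408  0.031  0.003  0.091] [523. 269.]
top yellow cup [ 0.433 -0.255  0.037 -0.002  0.018] [442. 316.]
top green holder [0.364 0.252 0.023 0.039 0.088] [181. 345.]
top blue holder [0.612 0.208 0.029 0.038 0.086] [212. 225.]
top blue cup [ 0.614 -0.177  0.035 -0.002  0.017] [402. 228.]
wrist yellow holder [ 0.522 -0.41   0.031  0.041  0.084] [263.  77.]
wrist yellow cup [ 0.431 -0.25   0.042  0.002  0.016] [ 95. 188.]
```

```bash
python3 -m jog '{"dp":[[4,-1.7,0],[8,-3.4,2],[10.1,-4.2,5],[10.1,-4.2,8],[10.1,-4.2,8]]}'; python3 -m jog '{"dp":[[0,0,0],[0,0,0]]}'
```

```text
invalid input
invalid input
```

```bash
python3 -m jog '{"dp":[[4,-1.7,0],[8,-3.4,2],[10.1,-4.2,5],[10.1,-4.2,8],[10.1,-4.2,8]],"spin":[0,0,0,0,0]}'; python3 -m jog '{"dp":[[0,0,0],[0,0,0]],"spin":[0,0]}'
```

```text
clock: 1.25
tcp_pos: [0.5185, -0.4087, 0.1453]
ee_rot: [1.0, 0.0, -0.004, -0.004]
wrist_force: [-0.9, 0.2, -1.1]
opening: 0.0853
finger_force: 0.0
clock: 1.45
tcp_pos: [0.5215, -0.4128, 0.1538]
ee_rot: [1.0, -0.0, 0.001, 0.001]
wrist_force: [0.0, -0.8, 0.0]
opening: 0.085
finger_force: 0.0
```

```bash
python3 -m jog '{"dp":[[0,0,3],[0,0,6],[0,0,8.5],[0,0,10.4],[0,0,10.4]],"spin":[0,0,0,0,0]}'; python3 -m jog '{"dp":[[0,0,0],[0,0,0],[0,0,0],[0,0,0],[0,0,0]],"spin":[0,0,0,0,0]}' 3.5 60;python3 -m jog '{"dp":[[0,0,0],[0,0,0],[0,0,0],[0,0,-0.5],[0,0,-1]],"spin":[0,0,0,0,0]}'
```

```text
clock: 1.95
tcp_pos: [0.5202, -0.4108, 0.0461]
ee_rot: [1.0, -0.0, -0.001, -0.001]
wrist_force: [-0.8, -0.4, 0.2]
opening: 0.085
finger_force: 0.0
clock: 2.45
tcp_pos: [0.5226, -0.4118, 0.0498]
ee_rot: [1.0, 0.0, 0.001, 0.001]
wrist_force: [-0.7, 1.8, 4.8]
opening: 0.0405
finger_force: 59.9
clock: 2.95
tcp_pos: [0.5209, -0.4103, 0.0567]
ee_rot: [1.0, 0.0, -0.001, -0.001]
wrist_force: [0.5, 0.5, -4.7]
opening: 0.0409
finger_force: 60.9
```

```bash
python3 -m jog '{"dp":[[0,0,-3],[-0.8,-1.4,-6],[-2.8,-4.8,-7],[-5,-8.6,-7],[-7,-12.2,-7]],"spin":[0,0,0,0,0]}'; python3 -m jog '{"dp":[[-1.4,-2.4,0],[-1.9,-3.2,0],[-1.9,-3.2,0],[-1.9,-3.2,2],[-1.9,-3.2,4]],"spin":[0,0,0,0,0]}'; python3 - <<'E'
from rig import r
import cv2
from m import *
o=r.observe(); print(o['tcp_pos'])
for n in("top","side"):
    c=r.camera_params(n); p,d=r.snapshot(n); cv2.imwrite(f"pics/{n}1.png",p)
    P=cloud(c,d); 
    for q in find(p,d,c): print(n,*q) if q[0]=='yellow' else 0
E
```

```text
clock: 3.45
tcp_pos: [0.4503, -0.2875, 0.1274]
ee_rot: [1.0, 0.0, -0.0, -0.0]
wrist_force: [0.1, 0.6, -5.7]
opening: 0.041
finger_force: 62.4
clock: 3.95
tcp_pos: [0.4339, -0.2593, 0.0881]
ee_rot: [1.0, 0.0, 0.001, 0.002]
wrist_force: [-0.3, 0.5, -5.3]
opening: 0.0407
finger_force: 62.5
[ 0.43392786 -0.25927385  0.08808008]
```

View pics/side1.png

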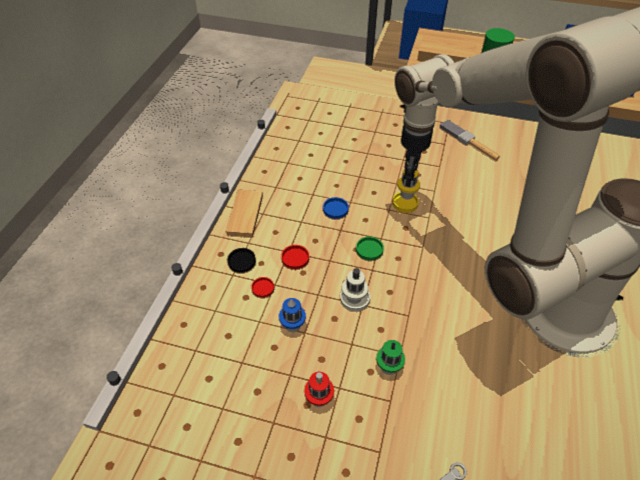

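The yellow holder hangs directly above its cup, around (405,195). Next I lower it, release and retreat.

```bash
python3 -m jog '{"dp":[[0,0,1.2],[0,0,2.2],[0,0,2.9],[0,0,3.3],[0,0,3.5]],"spin":[0,0,0,0,0]}'; python3 -m jog '{"dp":[[0,0,0.1],[0,0,0.1]],"spin":[0,0]}'; python3 -m jog '{"dp":[[0,0,0],[0,0,0],[0,0,0],[0,0,0],[0,0,0]],"spin":[0,0,0,0,0]}' 8.5; python3 -m jog '{"dp":[[0,0,-1.5],[0,0,-5],[0,0,-10],[0,0,-13],[0,0,-13]],"spin":[0,0,0,0,0]}'; python3 - <<'E'
from rig import r
from m import *
for n in("top","wrist"):
    c=r.camera_params(n); p,d=r.snapshot(n); cv2.imwrite(f"pics/{n}2.png",p)
    for q in find(p,d,c): print(n,*q) if q[0]=='yellow' else 0
E
```

```text
clock: 4.55
tcp_pos: [0.4329, -0.2571, 0.0537]
ee_rot: [1.0, 0.0, -0.0, -0.0]
wrist_force: [-5.9, 7.5, 19.4]
opening: 0.0408
finger_force: 64.8
clock: 4.75
tcp_pos: [0.433, -0.2571, 0.0537]
ee_rot: [1.0, 0.001, -0.0, -0.0]
wrist_force: [-5.4, 7.3, 13.9]
opening: 0.0404
finger_force: 64.7
clock: 5.25
tcp_pos: [0.4325, -0.2572, 0.0513]
ee_rot: [1.0, 0.0, 0.0, 0.0]
wrist_force: [-0.2, -0.6, -0.3]
opening: 0.0854
finger_force: 0.0
clock: 5.75
tcp_pos: [0.435, -0.2595, 0.1869]
ee_rot: [1.0, 0.0, 0.004, 0.004]
wrist_force: [0.6, -0.8, 0.0]
opening: 0.0852
finger_force: 0.0
wrist yellow holder [ 0.452 -0.268  0.019  0.002  0.047] [331. 190.]
```

View pics/wrist2.png

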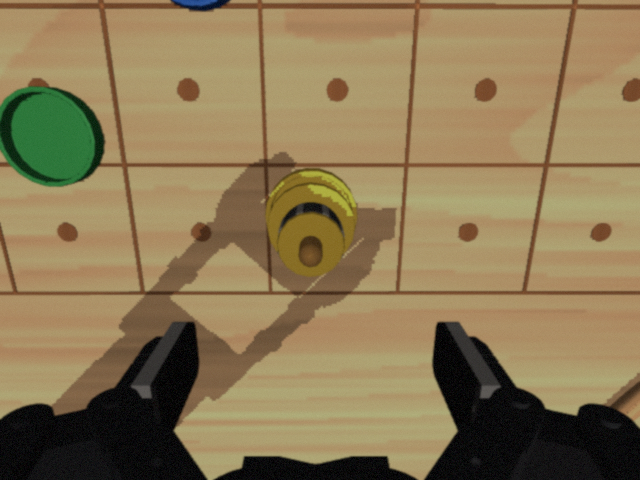

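The yellow holder stands in its cup, around (312,215), with the fingers clear. The green holder is next.

```bash
python3 -m jog '{"dp":[[0,-3,0],[0,-7.5,0],[0,-12,0],[0,-16.5,0],[0,-21,0]],"spin":[0,0,0,0,0]}';python3 -m jog '{"dp":[[-1,-4.5,0],[-2,-9,0],[-3,-13.5,0],[-4,-18,0],[-5.4,-22.5,0]],"spin":[0,0,0,0,0]}';python3 -m jog '{"dp":[[0,-4,0],[0,-7,0],[0,-7.8,0],[0,-7.8,2],[0,-7.8,3]],"spin":[0,0,0,0,0]}'; python3 - <<'E'
from rig import r
from m import *
o=r.observe(); print(o['tcp_pos'])
for n in("side","wrist"):
    c=r.camera_params(n); p,d=r.snapshot(n); cv2.imwrite(f"pics/{n}3.png",p)
    for q in find(p,d,c): print(n,*q)
E
```

```text
clock: 6.35
tcp_pos: [0.4306, -0.045, 0.1791]
ee_rot: [1.0, 0.0, -0.002, -0.001]
wrist_force: [0.6, -0.0, -0.1]
opening: 0.0848
finger_force: 0.0
clock: 6.85
tcp_pos: [0.3762, 0.1793, 0.1794]
ee_rot: [1.0, 0.0, -0.002, 0.0]
wrist_force: [1.4, -0.0, 0.4]
opening: 0.0851
finger_force: 0.0
clock: 7.35
tcp_pos: [0.3764, 0.255, 0.1485]
ee_rot: [1.0, 0.001, -0.002, 0.001]
wrist_force: [-0.3, 0.2, -0.8]
opening: 0.0851
finger_force: 0.0
[0.37641649 0.25499634 0.14854293]
side red cup [ 0.667  0.016  0.043 -0.002  0.018] [295. 257.]
side red cup [ 0.716  0.131  0.032 -0.001  0.016] [262. 287.]
side red holder [0.504 0.368 0.031 0.035 0.086] [319. 389.]
side green cup [ 0.491 -0.059  0.039 -0.001  0.018] [369. 248.]
side green holder [0.379 0.259 0.031 0.038 0.087] [390. 359.]
side blue cup [ 0.609 -0.176  0.04  -0.001  0.017] [335. 208.]
side blue holder [0.611 0.213 0.031 0.037 0.085] [292. 314.]
wrist red holder [0.497 0.363 0.03  0.038 0.083] [100.  29.]
wrist green holder [0.379 0.255 0.03  0.041 0.083] [316. 237.]
```

```bash
python3 -m jog '{"dp":[[0.1,0,3],[0.1,0,6],[0.1,0,8.5],[0.1,0,10.3],[0.1,0,10.3]],"spin":[0,0,0,0,0]}'; python3 -m jog '{"dp":[[0,0,0],[0,0,0],[0,0,0],[0,0,0],[0,0,0]],"spin":[0,0,0,0,0]}' 3.5 60;python3 -m jog '{"dp":[[0,0,0],[0,0,-1],[0,0,-4],[0,0,-8],[0,0,-12]],"spin":[0,0,0,0,0]}'
```

```text
clock: 7.95
tcp_pos: [0.377, 0.2544, 0.0461]
ee_rot: [1.0, -0.0, -0.003, 0.001]
wrist_force: [0.2, 0.2, 0.8]
opening: 0.0849
finger_force: 0.0
clock: 8.45
tcp_pos: [0.3803, 0.2559, 0.0499]
ee_rot: [1.0, 0.001, 0.001, 0.0]
wrist_force: [-0.3, -3.1, 5.7]
opening: 0.041
finger_force: 59.9
clock: 8.95
tcp_pos: [0.3776, 0.2555, 0.169]
ee_rot: [1.0, 0.0, -0.001, 0.0]
wrist_force: [1.9, 0.8, -5.2]
opening: 0.0405
finger_force: 61.9
```

```bash
python3 -m jog '{"dp":[[0,3,0],[0,7,0],[0,11.5,0],[0,16,0],[0,20.5,0]],"spin":[0,0,0,0,0]}';python3 -m jog '{"dp":[[1,4.3,0],[4,7.5,0],[8,10,0],[10.5,10.9,0],[11.2,10.9,0]],"spin":[0,0,0,0,0]}';python3 -m jog '{"dp":[[0,0,0],[0,0,2],[0,0,5],[0,0,7.5],[0,0,8]],"spin":[0,0,0,0,0]}'; python3 - <<'E'
from rig import r
from m import *
o=r.observe(); print(o['tcp_pos'])
for n in("side","wrist"):
    p,d=r.snapshot(n); cv2.imwrite(f"pics/{n}4.png",p)
    for q in find(p,d,r.camera_params(n)): print(n,*q) if q[0]=='green' else 0
E
```

```text
clock: 9.45
tcp_pos: [0.3781, 0.0497, 0.1682]
ee_rot: [1.0, 0.001, -0.0, -0.0]
wrist_force: [1.7, -0.1, -5.6]
opening: 0.0406
finger_force: 62.3
clock: 9.95
tcp_pos: [0.4928, -0.0595, 0.1684]
ee_rot: [1.0, -0.001, 0.0, -0.0]
wrist_force: [-0.6, -0.2, -5.3]
opening: 0.0405
finger_force: 62.6
clock: 10.45
tcp_pos: [0.4871, -0.0559, 0.0849]
ee_rot: [1.0, 0.001, -0.004, -0.002]
wrist_force: [-0.3, 0.7, -5.6]
opening: 0.041
finger_force: 62.5
[ 0.48705122 -0.05592609  0.08493066]
side green holder [ 0.501 -0.049  0.     0.     0.081] [370. 246.]
wrist green holder [0.    0.    0.    0.004 0.081] [323. 246.]
```

View pics/side4.png

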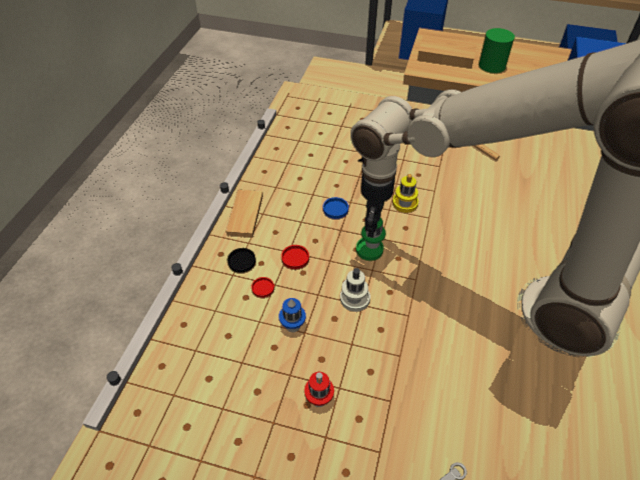

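The yellow holder is upright in its cup, around (405,195). Green hangs over its cup at (370,245), so I lower it.

```bash
python3 -m jog '{"dp":[[0,0,1.2],[0,0,2.2],[0,0,2.9],[0,0,3.3],[0,0,3.5]],"spin":[0,0,0,0,0]}'; python3 -m jog '{"dp":[[0,0,0],[0,0,0]],"spin":[0,0]}'; python3 -m jog '{"dp":[[0,0,0],[0,0,0],[0,0,0],[0,0,0],[0,0,0]],"spin":[0,0,0,0,0]}' 8.5; python3 -m jog '{"dp":[[0,0,-1.5],[0,0,-5],[0,0,-10],[0,0,-13],[0,0,-13]],"spin":[0,0,0,0,0]}'; python3 -m jog '{"dp":[[2,-4,0],[4,-8,0],[6,-12.5,0],[8,-17,0],[10,-21.5,0]],"spin":[0,0,0,0,0]}'; python3 -m jog '{"dp":[[1.5,-3.5,0],[2.1,-5.4,0],[2.1,-5.4,1],[2.1,-5.4,3],[2.1,-5.4,3]],"spin":[0,0,0,0,0]}'; python3 - <<'E'
from rig import r
from m import *
o=r.observe(); print(o['tcp_pos'])
for n in("side","wrist"):
    c=r.camera_params(n); p,d=r.snapshot(n); cv2.imwrite(f"pics/{n}5.png",p)
    for q in find(p,d,c): print(n,*q)
E
```

```text
clock: 11.05
tcp_pos: [0.4915, -0.058, 0.0539]
ee_rot: [1.0, 0.0, -0.0, -0.0]
wrist_force: [-5.6, 1.5, 12.3]
opening: 0.0406
finger_force: 64.1
clock: 11.25
tcp_pos: [0.4914, -0.058, 0.0539]
ee_rot: [1.0, 0.0, -0.0, -0.0]
wrist_force: [-3.9, 0.9, 3.1]
opening: 0.0408
finger_force: 63.0
clock: 11.75
tcp_pos: [0.4915, -0.0581, 0.0534]
ee_rot: [1.0, 0.0, 0.0, 0.0]
wrist_force: [-0.1, -0.3, -0.5]
opening: 0.085
finger_force: 0.0
clock: 12.25
tcp_pos: [0.4947, -0.0593, 0.1889]
ee_rot: [1.0, 0.0, 0.005, 0.002]
wrist_force: [0.2, -0.6, 0.6]
opening: 0.085
finger_force: 0.0
clock: 12.75
tcp_pos: [0.5911, 0.1589, 0.1819]
ee_rot: [1.0, 0.0, -0.001, 0.0]
wrist_force: [0.7, -0.9, -0.4]
opening: 0.0849
finger_force: 0.0
clock: 13.25
tcp_pos: [0.609, 0.2098, 0.1484]
ee_rot: [1.0, 0.0, -0.004, 0.001]
wrist_force: [-0.4, -0.5, -0.6]
opening: 0.0849
finger_force: 0.0
[0.60904943 0.20975314 0.14841063]
side red cup [ 0.682  0.198  0.106 -0.001  0.246] [262. 287.]
side red holder [0.504 0.368 0.031 0.035 0.086] [319. 389.]
side yellow holder [ 0.432 -0.25   0.031 -0.001  0.049] [406. 200.]
side green holder [ 0.49  -0.056  0.032 -0.     0.05 ] [369. 248.]
side blue cup [ 0.57   0.023  0.242 -0.001  0.417] [335. 209.]
side blue holder [0.611 0.213 0.031 0.037 0.085] [292. 315.]
wrist red cup [0.714 0.128 0.03  0.002 0.013] [444.  63.]
wrist red cup [0.665 0.016 0.04  0.002 0.016] [596. 140.]
wrist red holder [0.513 0.367 0.03  0.035 0.044] [ 97. 352.]
wrist red holder [0.    0.    0.    0.078 0.208] [ 65. 399.]
wrist green cup [ 0.489 -0.047  0.032  0.002  0.016] [624. 374.]
wrist blue holder [0.613 0.21  0.03  0.041 0.083] [317. 235.]
```

```bash
python3 -m jog '{"dp":[[0,0,3],[0,0,6],[0,0,8.6],[0,0,10.5],[0,0,10.5]],"spin":[0,0,0,0,0]}'; python3 -m jog '{"dp":[[0,0,0],[0,0,0],[0,0,0],[0,0,0],[0,0,0]],"spin":[0,0,0,0,0]}' 3.5 60;python3 -m jog '{"dp":[[0,0,0],[0,0,-1],[0,0,-4],[0,0,-8],[0,0,-12]],"spin":[0,0,0,0,0]}'
```

```text
clock: 13.85
tcp_pos: [0.61, 0.21, 0.0458]
ee_rot: [1.0, -0.0, -0.003, 0.0]
wrist_force: [0.7, -0.2, -0.1]
opening: 0.0851
finger_force: 0.0
clock: 14.35
tcp_pos: [0.6136, 0.2107, 0.0506]
ee_rot: [1.0, 0.0, 0.002, 0.0]
wrist_force: [-0.7, -2.8, 5.3]
opening: 0.0407
finger_force: 60.1
clock: 14.85
tcp_pos: [0.6102, 0.2111, 0.1678]
ee_rot: [1.0, 0.0, -0.002, 0.0]
wrist_force: [1.5, 0.1, -6.8]
opening: 0.0404
finger_force: 61.9
```

```bash
python3 -m jog '{"dp":[[0,3,0],[0,7,0],[0,11.5,0],[0,16,0],[0,20.5,0]],"spin":[0,0,0,0,0]}';python3 -m jog '{"dp":[[0,4.5,0],[0,9,0],[0,13.5,0],[0,17,0],[0,18.2,0]],"spin":[0,0,0,0,0]}';python3 -m jog '{"dp":[[0,0,0],[0,0,2],[0,0,5],[0,0,7.5],[0,0,8]],"spin":[0,0,0,0,0]}'; python3 - <<'E'
from rig import r
from m import *
o=r.observe(); print(o['tcp_pos'])
for n in("side",):
    p,d=r.snapshot(n); cv2.imwrite(f"pics/{n}6.png",p)
E
```

```text
clock: 15.35
tcp_pos: [0.6108, 0.005, 0.1672]
ee_rot: [1.0, 0.001, -0.001, -0.0]
wrist_force: [0.8, -0.1, -7.3]
opening: 0.0409
finger_force: 62.3
clock: 15.85
tcp_pos: [0.6111, -0.1793, 0.1673]
ee_rot: [1.0, -0.001, -0.001, 0.0]
wrist_force: [-0.5, 0.8, -6.3]
opening: 0.0406
finger_force: 62.1
clock: 16.35
tcp_pos: [0.6091, -0.1723, 0.0835]
ee_rot: [1.0, 0.001, -0.004, -0.003]
wrist_force: [-1.5, 0.1, -7.5]
opening: 0.0406
finger_force: 62.2
[ 0.60914244 -0.17225165  0.08354083]
```

View pics/side6.png

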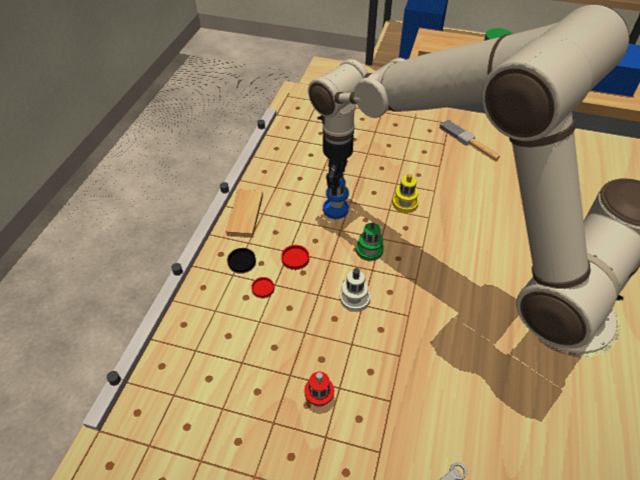

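Blue is over its cup at (336,205), and green and yellow stand in theirs. I place blue, then move to red.

```bash
python3 -m jog '{"dp":[[0,0,1.2],[0,0,2.2],[0,0,2.9],[0,0,3.3],[0,0,3.5]],"spin":[0,0,0,0,0]}'; python3 -m jog '{"dp":[[0,0,0],[0,0,0]],"spin":[0,0]}'; python3 -m jog '{"dp":[[0,0,0],[0,0,0],[0,0,0],[0,0,0],[0,0,0]],"spin":[0,0,0,0,0]}' 8.5; python3 -m jog '{"dp":[[0,0,-1.5],[0,0,-5],[0,0,-10],[0,0,-13],[0,0,-13]],"spin":[0,0,0,0,0]}'; python3 -m jog '{"dp":[[0,-3,0],[0,-7.5,0],[0,-12,0],[0,-16.5,0],[0,-21,0]],"spin":[0,0,0,0,0]}';python3 -m jog '{"dp":[[0,-4.5,0],[-1.5,-9,0],[-3,-13.5,0],[-5,-17.5,0],[-7,-21.5,0]],"spin":[0,0,0,0,0]}'; python3 -m jog '{"dp":[[-1.7,-4,0],[-3,-7.5,0],[-3.7,-11,0],[-3.7,-11.7,2],[-3.7,-11.7,3]],"spin":[0,0,0,0,0]}'; python3 - <<'E'
from rig import r
from m import *
o=r.observe(); print(o['tcp_pos'])
for n in("side","wrist"):
    c=r.camera_params(n); p,d=r.snapshot(n); cv2.imwrite(f"pics/{n}7.png",p)
    for q in find(p,d,c): print(n,*q)
E
```

```text
clock: 16.9
tcp_pos: [0.6128, -0.176, 0.0546]
ee_rot: [1.0, 0.0, 0.0, -0.0]
wrist_force: [-5.1, 2.6, 9.4]
opening: 0.0404
finger_force: 63.7
clock: 17.1
tcp_pos: [0.6128, -0.176, 0.0547]
ee_rot: [1.0, 0.0, 0.0, 0.0]
wrist_force: [-3.4, 3.4, 4.6]
opening: 0.0408
finger_force: 63.0
clock: 17.6
tcp_pos: [0.6125, -0.1761, 0.0534]
ee_rot: [1.0, 0.0, 0.0, 0.0]
wrist_force: [-0.2, -0.3, -0.8]
opening: 0.0847
finger_force: 0.0
clock: 18.1
tcp_pos: [0.616, -0.1777, 0.1916]
ee_rot: [1.0, 0.0, 0.006, 0.003]
wrist_force: [0.5, -0.1, 0.2]
opening: 0.085
finger_force: 0.0
clock: 18.6
tcp_pos: [0.6117, 0.0358, 0.1835]
ee_rot: [1.0, 0.0, -0.0, -0.0]
wrist_force: [0.2, -0.4, 0.2]
opening: 0.0853
finger_force: 0.0
clock: 19.1
tcp_pos: [0.5409, 0.2506, 0.1834]
ee_rot: [1.0, 0.0, -0.0, -0.0]
wrist_force: [-0.2, 0.4, 0.5]
opening: 0.0853
finger_force: 0.0
clock: 19.6
tcp_pos: [0.5036, 0.367, 0.152]
ee_rot: [1.0, 0.002, -0.001, 0.0]
wrist_force: [0.9, 0.0, -0.6]
opening: 0.0849
finger_force: 0.0
[0.50362634 0.36697031 0.15196022]
side red holder [ 0.     0.     0.    -0.     0.462] [286. 258.]
side red cup [ 0.717  0.13   0.034 -0.002  0.015] [262. 287.]
side red holder [0.504 0.367 0.032 0.037 0.087] [320. 391.]
side green holder [ 0.489 -0.055  0.031 -0.001  0.05 ] [369. 248.]
side blue holder [ 0.611 -0.172  0.031  0.001  0.052] [336. 206.]
wrist red holder [0.505 0.366 0.031 0.039 0.083] [315. 234.]
```

```bash
python3 -m jog '{"dp":[[0,0,3],[0,0,6],[0,0,8.6],[0,0,10.5],[0,0,10.5]],"spin":[0,0,0,0,0]}'; python3 -m jog '{"dp":[[0,0,0],[0,0,0],[0,0,0],[0,0,0],[0,0,0]],"spin":[0,0,0,0,0]}' 3.5 60;python3 -m jog '{"dp":[[0,0,0],[0,0,-1],[0,0,-4],[0,0,-8],[0,0,-12]],"spin":[0,0,0,0,0]}'; python3 -m jog '{"dp":[[2,2,0],[5,5,0],[8,8,0],[11,11,0],[14,14,0]],"spin":[0,0,0,0,0]}';python3 -m jog '{"dp":[[1,4.3,0],[1.8,8.6,0],[2.3,13,0],[2.3,17,0],[2.3,20,0]],"spin":[0,0,0,0,0]}';python3 -m jog '{"dp":[[0,0.8,0],[0,0.8,2],[0,0.8,5],[0,0.8,7.5],[0,0.8,8]],"spin":[0,0,0,0,0]}'; python3 - <<'E'
from rig import r
from m import *
o=r.observe(); print(o['tcp_pos'])
for n in("side",):
    p,d=r.snapshot(n); cv2.imwrite(f"pics/{n}8.png",p)
E
```

```text
clock: 20.2
tcp_pos: [0.5032, 0.3638, 0.0456]
ee_rot: [1.0, -0.0, -0.003, 0.001]
wrist_force: [-0.7, 0.3, 0.3]
opening: 0.0851
finger_force: 0.0
clock: 20.7
tcp_pos: [0.5063, 0.3662, 0.0504]
ee_rot: [1.0, 0.0, 0.001, -0.0]
wrist_force: [-0.5, -2.5, 5.8]
opening: 0.0407
finger_force: 60.5
clock: 21.2
tcp_pos: [0.5035, 0.3655, 0.1683]
ee_rot: [1.0, 0.0, -0.002, 0.001]
wrist_force: [0.1, -0.5, -5.2]
opening: 0.0403
finger_force: 61.8
clock: 21.7
tcp_pos: [0.645, 0.2249, 0.1675]
ee_rot: [1.0, 0.001, -0.001, -0.0]
wrist_force: [0.3, -0.3, -5.4]
opening: 0.0407
finger_force: 62.2
clock: 22.2
tcp_pos: [0.6672, 0.0236, 0.1674]
ee_rot: [1.0, -0.0, -0.001, 0.0]
wrist_force: [-0.1, 0.5, -5.2]
opening: 0.0408
finger_force: 62.2
clock: 22.7
tcp_pos: [0.6644, 0.0194, 0.0833]
ee_rot: [1.0, 0.001, -0.005, -0.001]
wrist_force: [-0.5, -0.8, -6.3]
opening: 0.0404
finger_force: 62.2
[0.66436871 0.01940205 0.08332257]
```

View pics/side8.png

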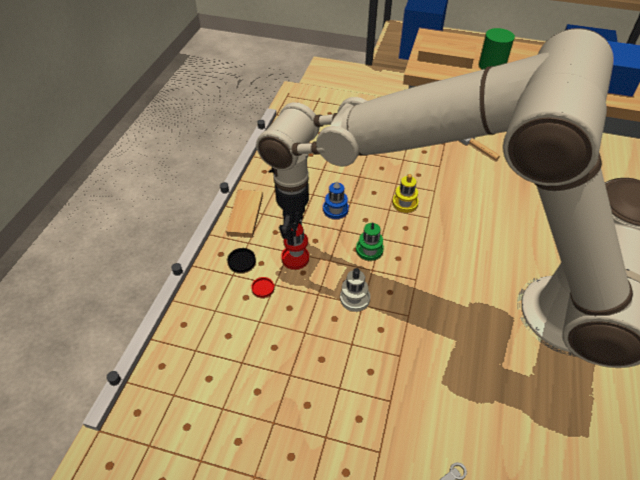

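Red is over the large red cup at (296,255). I place it, retreat toward +y, and check all four.

```bash
python3 -m jog '{"dp":[[0,0,1.2],[0,0,2.2],[0,0,2.9],[0,0,3.3],[0,0,3.5]],"spin":[0,0,0,0,0]}'; python3 -m jog '{"dp":[[0,0,0],[0,0,0]],"spin":[0,0]}'; python3 -m jog '{"dp":[[0,0,0],[0,0,0],[0,0,0],[0,0,0],[0,0,0]],"spin":[0,0,0,0,0]}' 8.5; python3 -m jog '{"dp":[[0,0,-1.5],[0,0,-5],[0,0,-10],[0,0,-13],[0,0,-13]],"spin":[0,0,0,0,0]}'; python3 -m jog '{"dp":[[-2,-4,0],[-4,-8,0],[-6,-12,0],[-8,-16,0],[-10,-20,0]],"spin":[0,0,0,0,0]}'; python3 -m jog '{"dp":[[-1,-4,0],[-2,-8,0],[-3,-12,0],[-3,-12,0],[-3,-12,0]],"spin":[0,0,0,0,0]}';python3 - <<'E'
from rig import r
from m import *
for n in("top","side"):
    c=r.camera_params(n); p,d=r.snapshot(n); cv2.imwrite(f"pics/{n}9.png",p); P=cloud(c,d)
    for q in find(p,d,c): print(n,*q)
    cv2.imwrite(f"pics/{n}9c.png",cv2.resize(p[130:340,200:490] if n=="side" else p[150:350,200:490],None,fx=2.7,fy=2.7))
E
```

```text
clock: 23.25
tcp_pos: [0.6685, 0.0181, 0.0545]
ee_rot: [1.0, 0.0, 0.0, -0.0]
wrist_force: [-6.0, 1.0, 7.6]
opening: 0.0405
finger_force: 63.2
clock: 23.45
tcp_pos: [0.6687, 0.0181, 0.0545]
ee_rot: [1.0, 0.0, 0.0, 0.0]
wrist_force: [-3.2, 0.5, 2.6]
opening: 0.0403
finger_force: 62.6
clock: 23.95
tcp_pos: [0.6684, 0.018, 0.0534]
ee_rot: [1.0, 0.0, 0.0, 0.0]
wrist_force: [-0.1, 0.5, -0.2]
opening: 0.085
finger_force: 0.0
clock: 24.45
tcp_pos: [0.6722, 0.0176, 0.192]
ee_rot: [1.0, 0.0, 0.007, 0.001]
wrist_force: [1.4, -0.8, 0.6]
opening: 0.0848
finger_force: 0.0
clock: 24.95
tcp_pos: [0.5669, 0.2194, 0.1835]
ee_rot: [1.0, 0.0, -0.0, -0.0]
wrist_force: [0.8, 0.5, -0.2]
opening: 0.0851
finger_force: 0.0
clock: 25.45
tcp_pos: [0.5374, 0.3385, 0.1832]
ee_rot: [1.0, 0.001, -0.0, 0.0]
wrist_force: [0.2, -0.1, 0.6]
opening: 0.085
finger_force: 0.0
top red cup [ 0.715  0.13   0.028 -0.002  0.014] [254. 180.]
top red holder [0.669 0.018 0.031 0.001 0.089] [307. 201.]
top yellow holder [ 0.435 -0.254  0.031  0.001  0.091] [442. 316.]
top blue holder [ 0.612 -0.176  0.031  0.002  0.089] [402. 228.]
side red cup [ 0.716  0.13   0.032 -0.002  0.014] [262. 287.]
side green holder [ 0.484 -0.034  0.017  0.     0.505] [369. 253.]
side blue holder [ 0.601 -0.161  0.026  0.001  0.05 ] [339. 209.]
```

View pics/side9c.png

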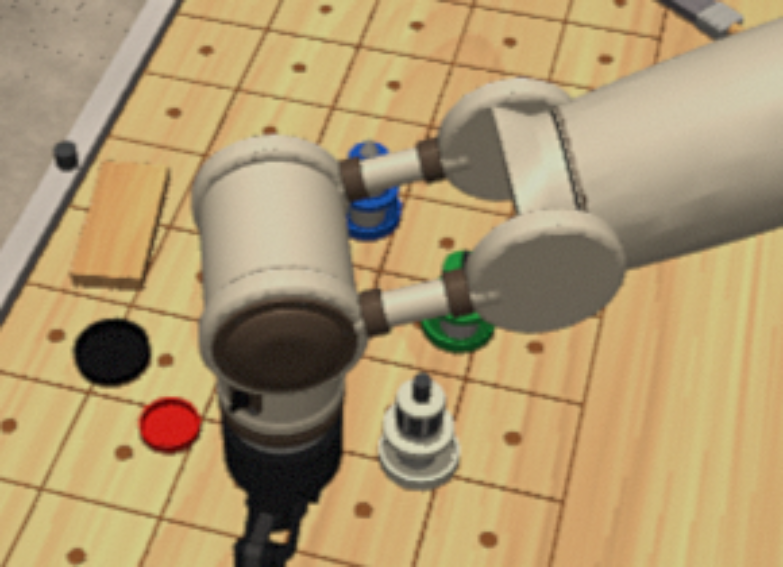

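View pics/top9c.png

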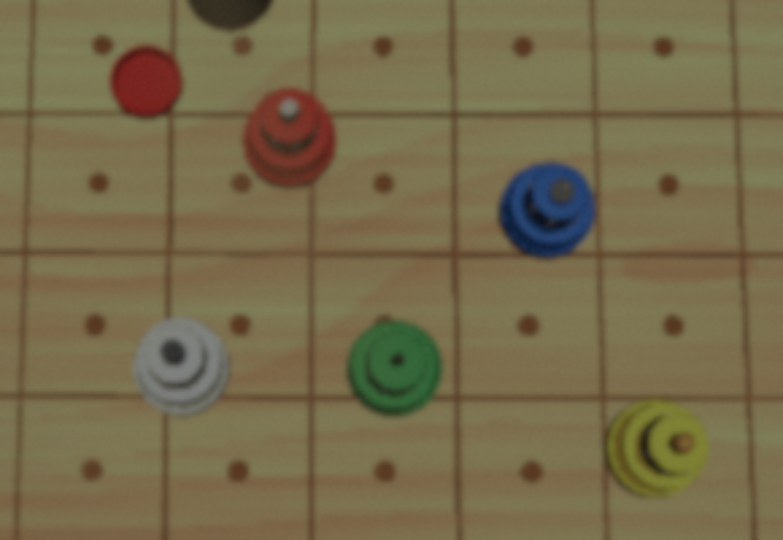

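In the top crop all four holders stand centred and upright in their own cups: red (290,137), blue (548,210), green (395,367) and yellow (657,448). White is in place at (181,365), and the arm is clear.

```bash
python3 -c "
from rig import r
print(r.job_done())"
```

```text
the job is handed in; nothing more can be done
None
```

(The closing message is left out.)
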